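# Fit the splined feed drum on the webbing drive

## Task

Pick up the webbing feed drum and fit it on the drive's upright splined shaft: press it lightly and rock it round to and fro until the teeth mesh, then push it gently fully home against the shoulder, never forcing it with more than 35 N. Then swing the yellow keeper arm over the drum as far as it goes and let go, leaving the tape measure, the green buckle and the needle box where they are.

Things in the scene. Friction and masses are not known exactly. Their poses are not given: they have to be found in the camera images.
- drum_grip (a point): Loose feed drum (0.2 to 0.3 kg), standing upright, 58 mm high: black ribbed tread 71 mm across from 0 to 22 mm, above it a bare aluminium 12-sided hub, 50 mm across flats, from 22 to 58 mm. This point is on its axis, 46 mm above its underside: the height to grip the hub. z up; the flats (13 mm wide) face along x and every 30 degrees from there.
- drum_foot (a point): Centre of the drum's underside, 46 mm below drum_grip, same axes. A 36 mm bore goes right through the drum; its lowest 16 mm carry four inward teeth, 9.2 mm wide, 26 mm between opposite tips, the first at +x of this point, the others every 90 degrees.
- shaft_seat (a point): On the axis of the drive's upright steel shaft, at the top of its 48 mm shoulder disc, on which the drum's underside rests when home; 45 mm above the table, z up; does not turn with the shaft. Shaft and shoulder are sprung: they stay put up to about 3.5 N, sink 1 mm for each further 1.5 N, and stop solidly after 10 mm (about 19 N).
- shaft_nose (a point): Tip of the shaft, 34 mm above shaft_seat. A plain nose, 12 mm across at the tip, widens in 10 mm to a 24 mm core and centres the bore. Below it, from 14 mm above the seat down to the seat, four outward splines 9.2 mm wide, 33 mm across their tips. Unmeshed, the drum's underside stops 14 mm above the seat. This point does not turn with the shaft.
- feed_drive: Fixed drive: bed plate 185 x 100 x 10 mm, round grey gearbox 86 mm across, 34 mm high. Origin on the table under the shaft; x points from the shaft to the keeper post (16 mm thick) 80 mm away. The angle of its splines differs every time and is not reported. Meshed teeth have about 4 degrees of play each way. The shaft turns only against 0.12 N m: pressing up to about 8 N does not drag it.
- keeper (a joint): Angle of the yellow keeper arm about its post, rad: 0 swung away, pointing 60 degrees left of the drive's x axis; grows counterclockwise from above; 2.094, its end stop, is over the shaft. Stiff (0.04 N m), stays where left. Underside 107 mm above the table, 4 mm above a drum that is home; 8 mm thick, 96 mm long, 16 mm wide with a 32 mm round end.
- keeper_pin (a point): Middle of the black upright grip pin on the keeper arm, 134 mm above the table and 58 mm from the hinge axis. The pin is 14 mm in diameter and stands 38 mm above the arm's top (115 to 153 mm above the table).
- keeper_hinge (a point): On the keeper's upright turning axis, 111 mm above the table; x points along the arm.
- tape_measure: Yellow tape measure, 69 x 68 x 31 mm, bystander; origin at the centre of its underside.
- green_buckle: Green plastic buckle, 62 x 43 x 11 mm, bystander; origin at the centre of its underside.
- needle_box: Small blue needle box with a clear lid, 39 x 56 x 24 mm, bystander; origin at the centre of its underside.
Things that resemble listed ones, but are neither listed nor needed, are in the scene too. Of the things that look like the part that bears drum_grip, the largest one is meant.

How it is judged:
By the outcome, as a careful person would: the job done as asked, in the order asked, and still so for the second after the job is handed in, with the robot touching nothing.
It also fails if it takes over 72 s, if anything falls off the work surface, if the arm or the gripper's body presses on something with over 40 N, if the wrist force passes 120 N, or if a joint passes its speed limit or range.

## Robot

A 7-joint arm with a two-finger parallel gripper is mounted at the origin on a cart in front of the work surface, level with it; the furniture and walls round the work are solid. World frame = base frame: x ahead of the robot, y to its left, z up, the work surface at z = 0. Lengths are in mm, angles in degrees, forces in N, time in s.
With the tool pointing down it reaches from about 400 to 925 mm from the base axis. Payload 4.1 kg.
Tool frame: the origin (TCP) lies midway between the tips of the shut fingers; the grasp point (between the pads) lies 19 mm behind it (hold_point_z is the z of the grasp point in the tool frame, in mm); z points along the fingers, y is the direction in which the jaws open and shut (so a half turn about z gives the same grasp; the last joint's range is limited). The gripper opens to 85 mm and grips with 20 to 120 N. Pads are 22 mm wide; open, the fingers measure 114 mm over their backs; the gripper's body (76 mm by 85 mm) begins 54 mm behind the grasp point. The pads swing forward as they close: fully open they stand 13 mm farther back than shut.
Start: joints at [-72.708, 22.827, 2.584, 88.041, -1.071, 69.15, -2.905], TCP at [253.584, 598.531, 231.347] pointing down, gripper open.
Joint ranges: [-161.44, 161.44], [-28.35, 127.94], [-78.24, 83.42], [0, 140.83], [-78.03, 258.03], [13.02, 114.36], [-168.23, 168.23]. Speed limits (degrees/s): [147.25, 147.25, 180, 180, 180, 180, 180].

## Interface

Orientations are given as a 3x3 rotation matrix whose columns are the frame's x, y, z axes.
In Python, from station import * gives the robot as it stands. The module is installed in compiled form; this text tells all that it offers.
- The arm moves only by the tool send_rows, never from a script. Its argument "motion" is a list of rows, each an object with "slide": the shift along the tool's x, y, z each as a share of 400 mm, from -1 to 1, a list of three; "twist": the turn, a rotation vector about the tool's x, y, z each as a share of pi/4 rad, from -1 to 1, a list of three; "gripper": the finger opening in mm, from 0 to 85.4. In form: [{"slide": [dx, dy, dz], "twist": [rx, ry, rz], "gripper": gripper}, ...]. A call has 1 to 20 rows; each row shifts and turns the commanded pose from where the row before left it, along the tool's axes as they then stand; what a row does not reach is not made up. A row lasts 1/8 s, in which the tool goes at most 62.5 mm and 10.7 degrees, less where a joint would pass 70% of its speed; a pose out of reach is approached as far as the arm can. A call with a number of a shift or a turn outside -1 to 1 is refused whole. A call with a gripper value outside its range is refused whole. The fingers move at their own pace and stop on an object; "grip_force" is the grip in N (left out, the last holds). Time passes only in rows, so rows that do not move let the fingers close. It gives the time, the measured TCP pose, the force and the opening at its end, in the units of the state.
- get_obs(): the state, without advancing time (a new reading comes with each control period).
- get_image(name): name is "scene" or "top"; returns the picture (420x560x3 uint8, red, green, blue); there is no depth.
- camera_params(name): a dict with "K" (3x3 intrinsics, pixels), "xyz" and "orientation" of the camera in the world. Camera axes: x right, y up, looking along -z (the intrinsics and any distortion apply to the point x, -y, -z); pixel columns grow to the right and rows downward; lengths in mm; the calibration is good to about 2 mm. A picture is of the moment at which its call begins. camera_params takes no time and is no camera call.
- hand_in(): hands the job in, once; it reports no verdict.
Trained networks look in the newest picture that a camera, given by its name, has taken for a name from the list of things; names that differ only in an ending like _2 or _b are one class to them, and where a whole thing is asked for, a point or a joint stands for the part that bears it (a point fixed in the world has none). Each returns a list of dicts, best first, with "score" (0 to 1); they miss things now and then, are a little off and sometimes report something else, mostly with a low value. They report only what shows in the picture. A call takes as long as a camera call. They do not tell look-alikes from the thing itself.
- look_for(camera, name): "rect" ([left, top, width, height] in pixels, round what is visible of it).
- mark_of(camera, name): "uv" ([column, row] in pixels: a listed point, or the origin of a listed thing).
The state is a dict: "clock": time; "q": joint angles; "joint_vel": joint speeds; "effort": joint torques, N m; "tool_pos": TCP position; "ee_rot": TCP orientation; "force": force on the tool from outside, world axes, zero at the start; "torque": the same for the moment, N m; "opening": finger opening in mm.
Only numpy, scipy, OpenCV 4.12 (cv2) and the standard library are available. Lean on these libraries where they do the work, as an engineer would, in place of code of your own. Each camera call takes 0.05 s, during which the arm holds its last target.

## Working session

There is one attempt and no reset: what is moved stays moved. The work goes in short steps, Python scripts to look and compute and a tool call to move; the robot and the scene stay as the last step left them, time stands still between calls to the robot, and variables do not carry over. Pictures are saved under pics/ and viewed, and the job is handed in when it is done.

Besides the shell and the picture viewer there is one more tool, called after "Emit:" by a JSON object that holds its "method" and its "body". send_rows: Moves the arm, as the interface text tells. Shift numbers are shares of 400 mm and turn numbers shares of pi/4 rad, none past 1 either way. Its arguments: {"type":"object","properties":{"motion":{"type":"array","items":{"type":"object","properties":{"slide":{"type":"array","items":{"type":"number","minimum":-1,"maximum":1}},"twist":{"type":"array","items":{"type":"number","minimum":-1,"maximum":1}},"gripper":{"type":"number"}}}},"grip_force":{"type":"number"}},"required":["motion"]}

```bash
mkdir -p pics
cat > h.py <<'E'
from station import *
import numpy as np, cv2
def cam(n):
    p=camera_params(n); return np.array(p["K"],float),np.array(p["xyz"],float),np.array(p["orientation"],float),p
def ray(n,uv):
    K,c,R,p=cam(n)
    d=np.linalg.inv(K)@np.array([uv[0],uv[1],1.0]); d=R@np.array([d[0],-d[1],-d[2]]); return c,d
def at_z(n,uv,z):
    c,d=ray(n,uv); return c+d*(z-c[2])/d[2]
def proj(n,P):
    K,c,R,p=cam(n); v=R.T@(np.array(P,float)-c); v=K@np.array([v[0],-v[1],-v[2]]); return v[:2]/v[2]
def tri(a,b):
    A=np.zeros((3,3));y=np.zeros(3)
    for n,uv in (a,b):
        c,d=ray(n,uv);d=d/np.linalg.norm(d);M=np.eye(3)-np.outer(d,d);A+=M;y+=M@c
    return np.linalg.solve(A,y)
def save(n,f,crop=None,s=1):
    im=get_image(n)
    if crop: l,t,w,h=crop; im=im[t:t+h,l:l+w]
    im=cv2.resize(im,None,fx=s,fy=s,interpolation=cv2.INTER_CUBIC)
    cv2.imwrite("pics/"+f,im[:,:,::-1])
E
python3 - <<'E'
from h import *
np.set_printoptions(precision=2,suppress=True)
o=get_obs(); print({k:np.round(v,2) if not isinstance(v,dict) else v for k,v in o.items()})
for n in ("scene","top"):
    print(cam(n)[3]); save(n,n+"0.png")
    for k in ("drum_grip","drum_foot","shaft_seat","shaft_nose","feed_drive","keeper_pin","keeper_hinge","tape_measure","green_buckle","needle_box"):
        print(n,k,[(np.round(r["uv"],1).tolist(),round(r["score"],2)) for r in mark_of(n,k)][:4])
E
```

```text
{'clock': np.float64(0.0), 'q': array([-72.71,  22.87,   2.58,  88.12,  -1.07,  69.15,  -2.9 ]), 'joint_vel': array([ 0.07, -0.03, -0.08, -0.04,  0.06,  0.01,  0.  ]), 'effort': array([ -0.  , -47.51,   1.36, -25.42,   0.01,   0.01,   0.  ]), 'tool_pos': array([253.34, 597.9 , 230.25]), 'ee_rot': array([[-0.92,  0.39, -0.  ],
       [ 0.39,  0.92, -0.  ],
       [-0.  , -0.  , -1.  ]]), 'force': array([ 0.38, -0.32, -0.16]), 'torque': array([ 0.  , -0.02, -0.02]), 'opening': np.float64(85.61)}
{'K': array([[394.29,   0.  , 279.68],
       [  0.  , 394.29, 205.26],
       [  0.  ,   0.  ,   1.  ]]), 'xyz': array([  41.36, -622.29,  771.38]), 'orientation': array([[ 0.82,  0.36, -0.45],
       [-0.58,  0.52, -0.63],
       [ 0.01,  0.78,  0.63]])}
scene drum_grip [([330.2, 274.5], 0.82), ([360.0, 267.4], 0.81), ([279.2, 285.5], 0.77)]
scene drum_foot [([284.3, 293.2], 0.75), ([356.0, 276.2], 0.72), ([328.4, 290.4], 0.6)]
scene shaft_seat [([306.0, 226.7], 0.75), ([244.5, 208.9], 0.55)]
scene shaft_nose [([245.8, 200.8], 0.45)]
scene feed_drive [([248.6, 224.8], 0.77), ([303.2, 223.8], 
[... 374 characters left out ...]
), 'xyz': array([ 274.66,   36.92, 1372.75]), 'orientation': array([[ 0.04,  0.98, -0.21],
       [-1.  ,  0.04, -0.01],
       [ 0.  ,  0.21,  0.98]])}
top drum_grip [([335.4, 273.5], 0.73), ([359.9, 235.0], 0.59), ([234.5, 239.7], 0.57), ([362.3, 205.4], 0.55)]
top drum_foot [([355.9, 236.9], 0.92), ([361.9, 207.8], 0.59), ([331.5, 281.3], 0.47)]
top shaft_seat []
top shaft_nose [([235.9, 242.1], 0.65)]
top feed_drive [([236.7, 247.0], 0.77), ([178.4, 189.2], 0.71)]
top keeper_pin [([214.3, 199.4], 0.6), ([235.5, 246.3], 0.44)]
top keeper_hinge [([234.2, 209.0], 0.8)]
top tape_measure [([173.1, 250.2], 0.69)]
top green_buckle [([279.5, 196.7], 0.69)]
top needle_box [([177.2, 187.9], 0.51)]
```

View pics/scene0.png

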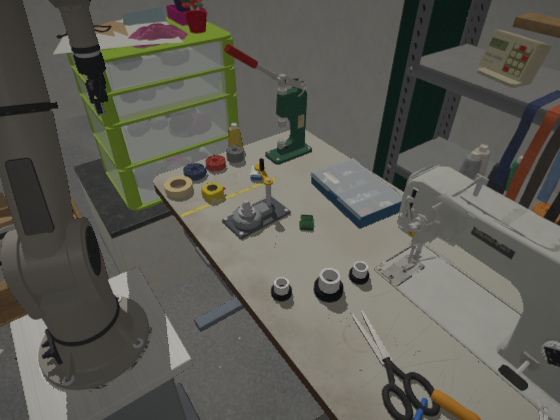

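View pics/top0.png

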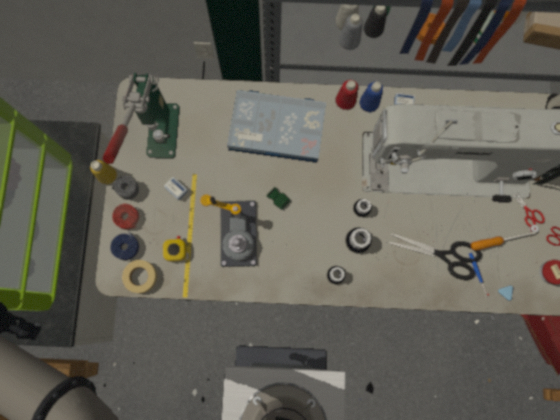

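Run:
```python
from h import *
save("scene","sc1.png",(200,150,200,150),4)
save("top","tc1.png",(160,170,240,150),3.3)
```

```text
(no output)
```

View pics/sc1.png

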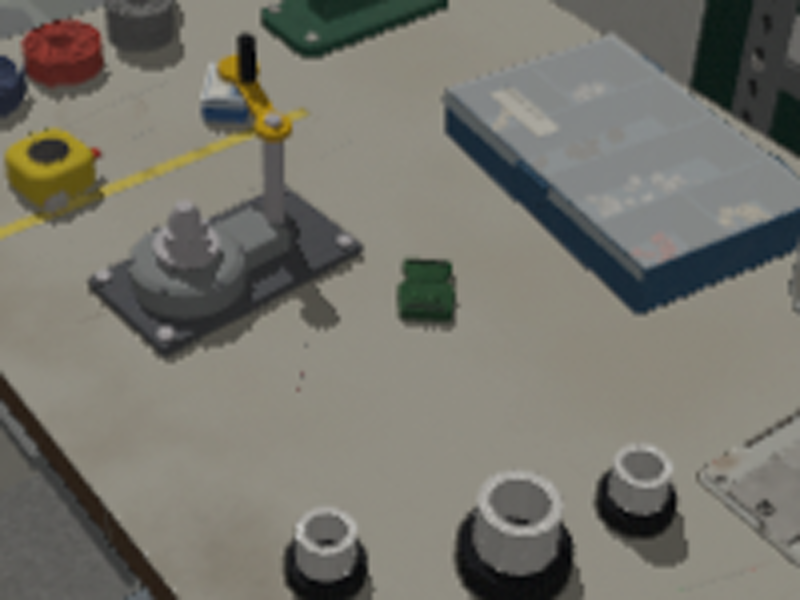

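View pics/tc1.png

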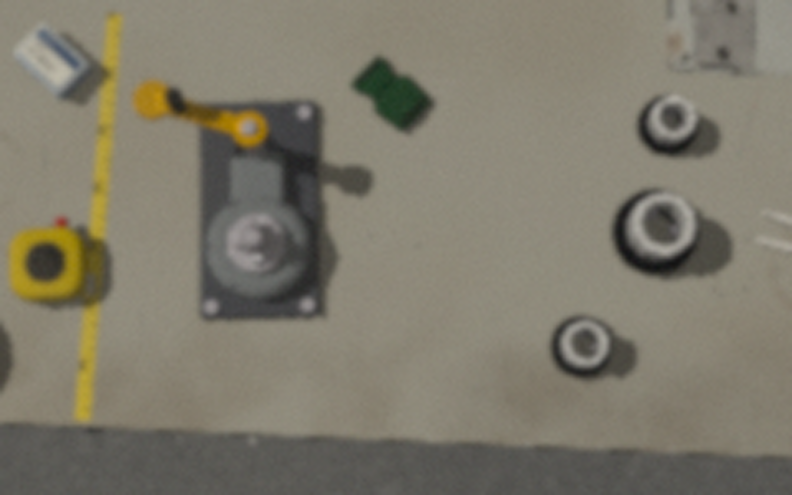

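The three candidates for the drum, in the top view: (336,274) small, (360,239) large and (363,207) small. In the scene view they are (281,288), (329,284) and (360,270). The largest is meant, so I take top (360,239) / scene (329,284). The drive is at top (237,243), with the keeper swung away to the left.

Run:
```python
from h import *
np.set_printoptions(precision=1,suppress=True)
S,T="scene","top"
print("grip",tri((S,(330.2,274.5)),(T,(359.9,235))),at_z(T,(359.9,235),46),at_z(S,(330.2,274.5),46))
print("foot",at_z(T,(355.9,236.9),0),at_z(S,(328.4,290.4),0))
print("nose",tri((S,(245.8,200.8)),(T,(235.9,242.1))),at_z(T,(235.9,242.1),79),at_z(S,(245.8,200.8),79))
print("seat",at_z(S,(244.5,208.9),45))
print("drive",at_z(T,(236.7,247),0),at_z(S,(248.6,224.8),0))
print("hinge",at_z(T,(234.2,209),111),at_z(S,(267.6,180.7),111))
print("pin",at_z(T,(214.3,199.4),134),at_z(S,(261.4,167.9),134))
# hub top ellipse: bright segmentation
for n,box in ((T,(340,215,45,50)),(S,(305,255,50,60))):
    im=get_image(n);l,t,w,h=box;c=im[t:t+h,l:l+w]
    cv2.imwrite("pics/drum_%s.png"%n,cv2.resize(c,None,fx=10,fy=10,interpolation=cv2.INTER_NEAREST)[:,:,::-1])
save(S,"sh_s.png",(220,185,50,45),12); save(T,"sh_t.png",(213,220,50,50),12)
```

```text
grip [ 505.8 -186.3   53.6] [ 507.8 -187.9   46. ] [ 510.1 -181.4   46. ]
foot [ 510.  -184.6    0. ] [ 502.6 -189.5    0. ]
nose [470.8 142.1  78.5] [469.1 142.8  79. ] [472.3 141.   79. ]
seat [470.7 148.5  45. ]
drive [467.4 146.2   0. ] [469.1 127.1   0. ]
hinge [550.8 149.6 111. ] [552.6 149.5 111. ]
pin [568.7 199.9 134. ] [555.6 185.8 134. ]
```

View pics/drum_top.png

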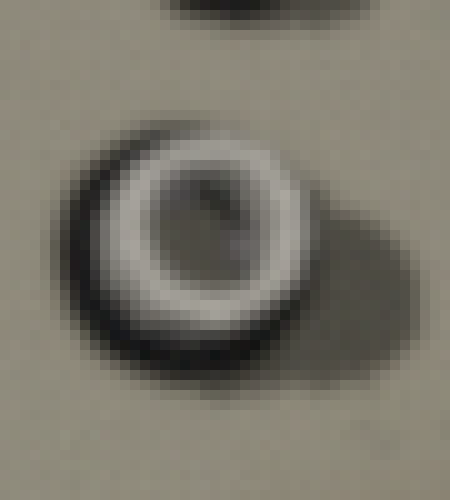

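View pics/drum_scene.png

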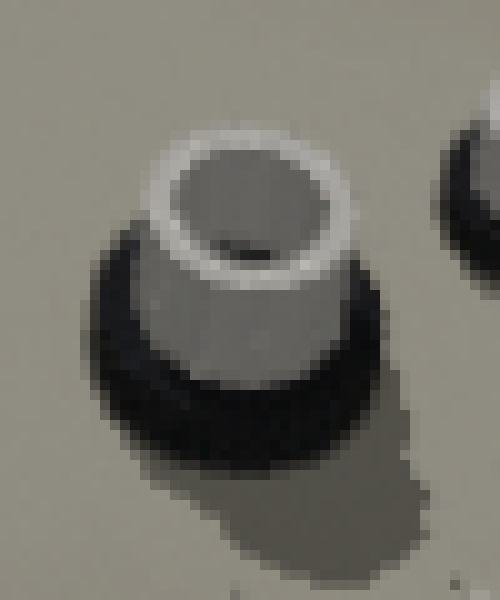

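View pics/sh_s.png

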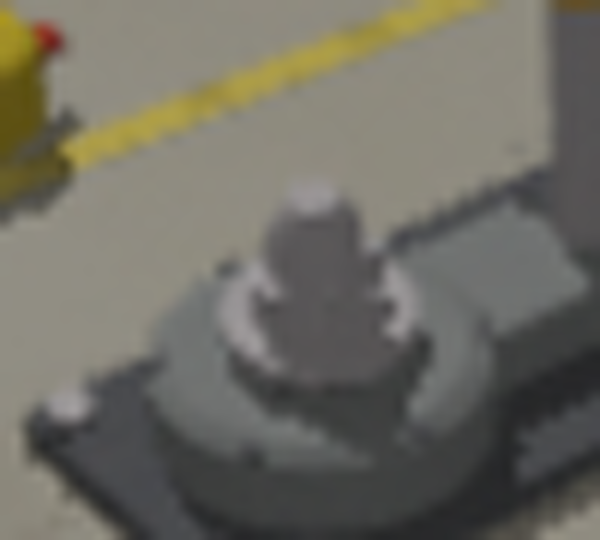

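View pics/sh_t.png

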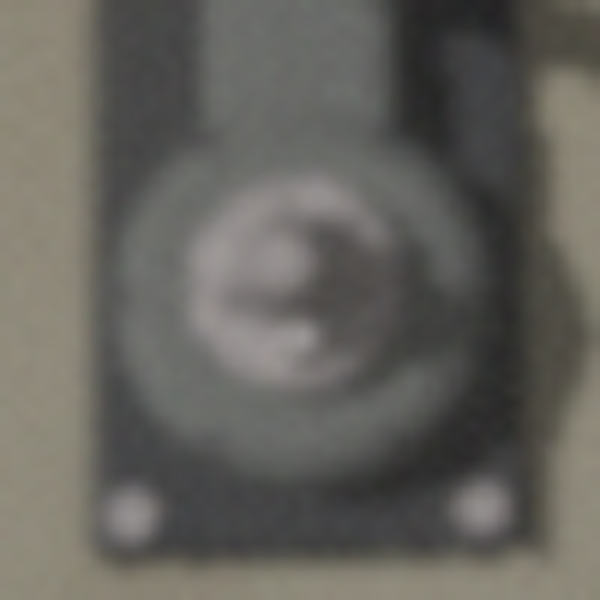

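Run:
```python
from h import *
np.set_printoptions(precision=1,suppress=True)
S,T="scene","top"
print("hubtop",at_z(T,(360.3,237.3),58),at_z(S,(329.7,275.2),58),tri((T,(360.3,237.3)),(S,(329.7,275.2))))
print("nose",at_z(T,(236.4,241.4),79),at_z(S,(245.5,200.5),79),tri((T,(236.4,241.4)),(S,(245.5,200.5))))
# overlay models
for d in [(508,-185)]:
    for n,box in ((T,(335,210,55,60)),(S,(300,250,60,60))):
        im=get_image(n);l,t,w,h=box;s=9;c=cv2.resize(im[t:t+h,l:l+w],None,fx=s,fy=s,interpolation=cv2.INTER_CUBIC)[:,:,::-1].copy()
        for z,r in ((0,35.5),(22,35.5),(22,25.9),(58,25.9),(58,18)):
            pts=[(proj(n,(d[0]+r*np.cos(a),d[1]+r*np.sin(a),z))-(l,t)+.5)*s for a in np.linspace(0,6.283,60)]
            cv2.polylines(c,[np.int32(pts)],True,(0,0,255),1)
        cv2.imwrite("pics/ov_%s.png"%n,c)
for d in [(470,142)]:
    for n,box in ((T,(205,180,65,80)),(S,(215,150,70,80))):
        im=get_image(n);l,t,w,h=box;s=7;c=cv2.resize(im[t:t+h,l:l+w],None,fx=s,fy=s,interpolation=cv2.INTER_CUBIC)[:,:,::-1].copy()
        for z,r in ((10,43),(34,43),(45,24),(79,6),(69,12)):
            pts=[(proj(n,(d[0]+r*np.cos(a),d[1]+r*np.sin(a),z))-(l,t)+.5)*s for a in np.linspace(0,6.283,60)]
            cv2.polylines(c,[np.int32(pts)],True,(0,0,255),1)
        cv2.imwrite("pics/ovn_%s.png"%n,c)
```

```text
hubtop [ 499.5 -187.    58. ] [ 500.  -189.6   58. ] [ 500.6 -187.9   55.6]
nose [471.  141.6  79. ] [472.3 142.7  79. ] [471.2 141.3  80.3]
```

View pics/ov_top.png

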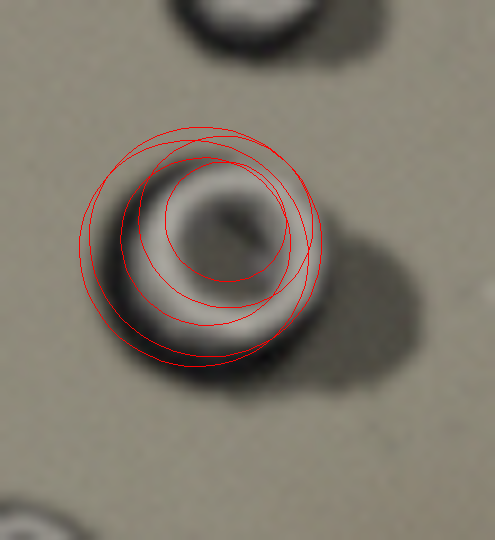

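View pics/ov_scene.png

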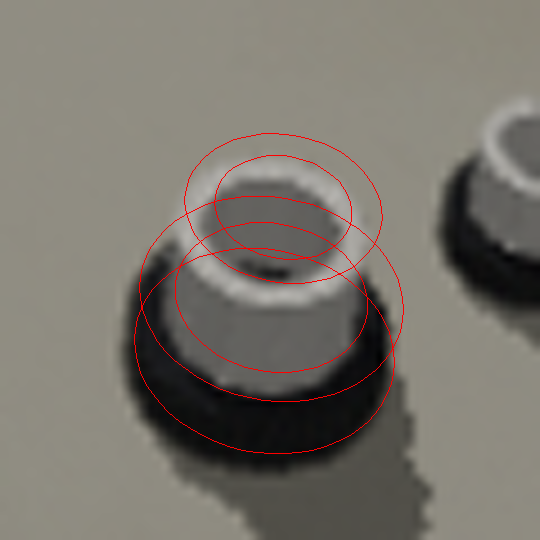

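View pics/ovn_top.png

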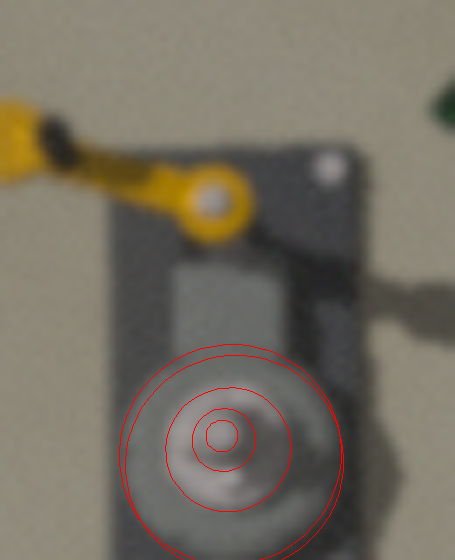

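View pics/ovn_scene.png

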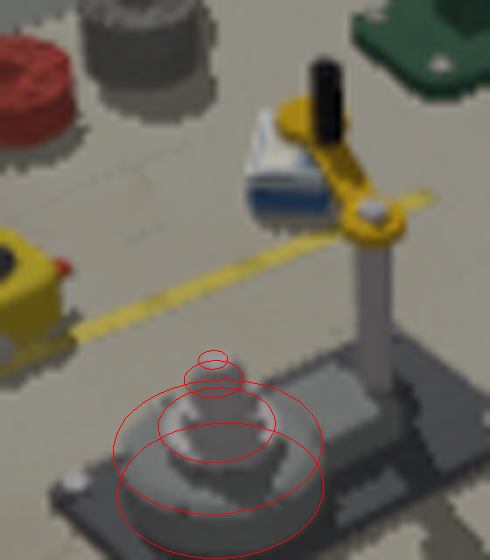

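Run:
```python
from h import *
np.set_printoptions(precision=1,suppress=True)
S,T="scene","top"
print("spline?",at_z(T,(237.5,247.4),59))
print("small",at_z(T,(336,274),10),at_z(T,(363,207),10))
d=(500,-188)
o=[]
for n,box in ((T,(335,210,50,55)),(S,(300,250,50,55))):
        im=get_image(n);l,t,w,h=box;s=8;c=cv2.resize(im[t:t+h,l:l+w],None,fx=s,fy=s,interpolation=cv2.INTER_CUBIC)[:,:,::-1].copy()
        for z,r in ((0,35.5),(22,35.5),(58,25.4),(58,18)):
            pts=[(proj(n,(d[0]+r*np.cos(a),d[1]+r*np.sin(a),z))-(l,t)+.5)*s for a in np.linspace(0,6.283,60)]
            cv2.polylines(c,[np.int32(pts)],True,(0,0,255),1)
        o.append(c)
cv2.imwrite("pics/ov2.png",np.hstack(o))
```

```text
spline? [458.1 139.3  59. ]
small [ 403.4 -129.5   10. ] [ 594.1 -202.2   10. ]
```

View pics/ov2.png

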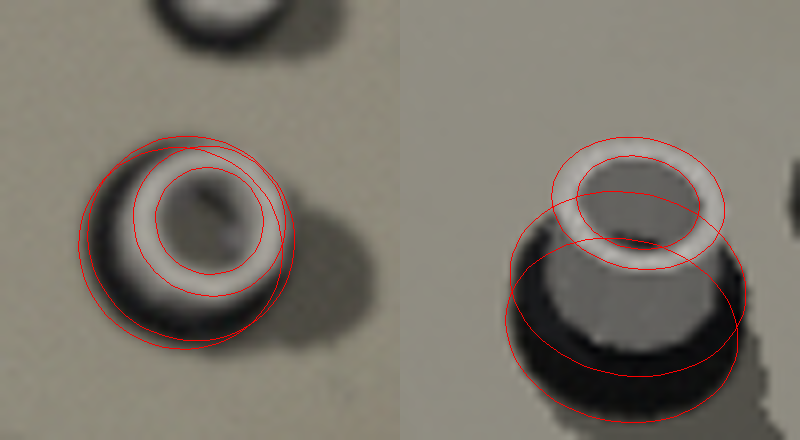

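Emit:
{"method": "send_rows", "body": {"motion": [{"slide": [0, 0, 0], "twist": [0, 0, -0.17], "gripper": 85}, {"slide": [0, 0, 0], "twist": [0, 0, -0.17], "gripper": 85}, {"slide": [0, 0, 0], "twist": [0, 0, -0.17], "gripper": 85}, {"slide": [-0.12, -0.08, 0], "twist": [0, 0, 0], "gripper": 85}, {"slide": [-0.12, -0.08, 0], "twist": [0, 0, 0], "gripper": 85}, {"slide": [-0.1, -0.1, 0], "twist": [0, 0, 0], "gripper": 85}, {"slide": [-0.1, -0.1, 0], "twist": [0, 0, 0], "gripper": 85}], "grip_force": 40}}

```text
clock: 2.58
tool_pos: [430.9, 453.2, 231.4]
ee_rot: [[-1.0, 0.0, 0.0], [0.0, 1.0, 0.0], [-0.0, 0.0, -1.0]]
force: [0.9, 0.3, 0.0]
opening: 85.2
```

```bash
cat >> h.py <<'E'
def st():
    o=get_obs(); R=np.array(o["ee_rot"]); 
    print("t",round(float(o["clock"]),2),"p",np.round(o["tool_pos"],1),"yaw_y",round(float(np.degrees(np.arctan2(R[1,1],R[0,1]))),2),"tilt",np.round(R[:2,2]*57.3,2),"F",np.round(o["force"],1),"M",np.round(o["torque"],2),"op",round(float(o["opening"]),1),"q7",round(float(o["q"][6]),1))
    return o
E
python3 -c "
from h import *
st()"
```

```text
t 2.58 p [430.9 453.2 231.4] yaw_y 89.99 tilt [0.02 0.02] F [0.9 0.3 0. ] M [ 0.02 -0.09 -0.01] op 85.2 q7 40.6
```

Emit:
{"method": "send_rows", "body": {"motion": [{"slide": [-0.02, -0.12, 0], "twist": [0, 0, 0], "gripper": 85}, {"slide": [-0.02, -0.12, 0], "twist": [0, 0, 0], "gripper": 85}, {"slide": [-0.02, -0.12, 0], "twist": [0, 0, 0], "gripper": 85}, {"slide": [-0.02, -0.12, 0], "twist": [0, 0, 0], "gripper": 85}, {"slide": [-0.02, -0.12, 0], "twist": [0, 0, 0], "gripper": 85}, {"slide": [-0.02, -0.12, 0], "twist": [0, 0, 0], "gripper": 85}, {"slide": [-0.02, -0.12, 0], "twist": [0, 0, 0], "gripper": 85}, {"slide": [-0.02, -0.12, 0], "twist": [0, 0, 0], "gripper": 85}, {"slide": [-0.016, -0.12, 0], "twist": [0, 0, 0], "gripper": 85}, {"slide": [0, -0.12, 0], "twist": [0, 0, 0], "gripper": 85}, {"slide": [0, -0.12, 0], "twist": [0, 0, 0], "gripper": 85}, {"slide": [0, -0.12, 0], "twist": [0, 0, 0], "gripper": 85}, {"slide": [0, -0.12, 0], "twist": [0, 0, 0], "gripper": 85}, {"slide": [0, -0.0475, 0.1], "twist": [0, 0, 0], "gripper": 85}, {"slide": [0, 0, 0.1], "twist": [0, 0, 0], "gripper": 85}, {"slide": [0, 0, 0.1], "twist": [0, 0, 0], "gripper": 85}, {"slide": [0, 0, 0], "twist": [0, 0, 0], "gripper": 85}]}}

```text
clock: 4.7
tool_pos: [497.4, -187.7, 108.8]
ee_rot: [[-1.0, 0.0, -0.006], [0.0, 1.0, 0.001], [0.006, 0.001, -1.0]]
force: [-0.8, -1.0, 0.1]
opening: 84.9
```

```bash
python3 -c "
from h import *
st()
save('scene','g1.png',(230,170,200,150),4)"
```

```text
t 4.7 p [ 497.4 -187.7  108.8] yaw_y 89.98 tilt [-0.37  0.08] F [-0.8 -1.   0.1] M [-0.02 -0.05 -0.05] op 84.9 q7 116.3
```

View pics/g1.png

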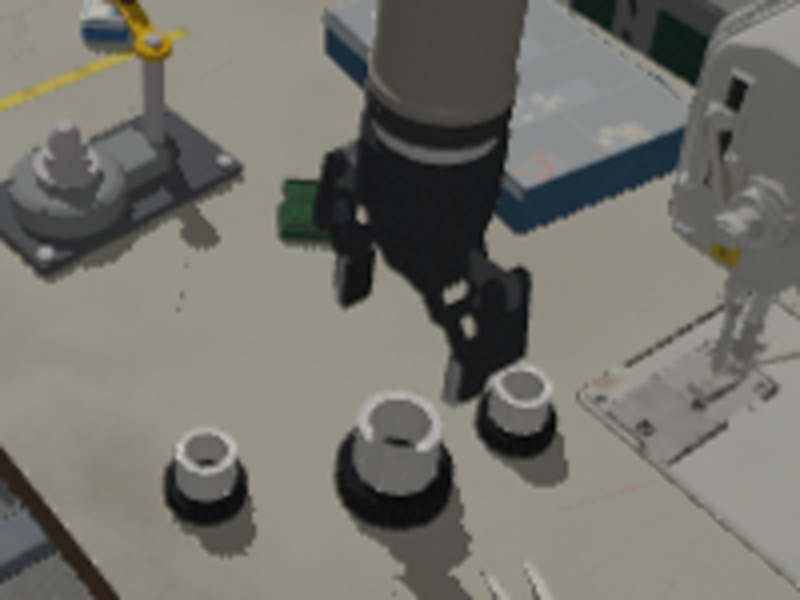

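Emit:
{"method": "send_rows", "body": {"motion": [{"slide": [0, 0, 0.06], "twist": [0, 0, 0], "gripper": 85}, {"slide": [0, 0, 0.06], "twist": [0, 0, 0], "gripper": 85}, {"slide": [0, 0, 0.05], "twist": [0, 0, 0], "gripper": 85}, {"slide": [0, 0, 0.03], "twist": [0, 0, 0], "gripper": 85}, {"slide": [0, 0, 0.0085], "twist": [0, 0, 0], "gripper": 85}, {"slide": [0, 0, 0], "twist": [0, 0, 0], "gripper": 85}, {"slide": [0, 0, 0], "twist": [0, 0, 0], "gripper": 85}]}}

```text
clock: 5.62
tool_pos: [500.5, -188.7, 28.7]
ee_rot: [[-1.0, 0.0, 0.002], [0.0, 1.0, -0.0], [-0.002, -0.0, -1.0]]
force: [-0.4, -0.0, 0.2]
opening: 85.0
```

```bash
python3 -c "
from h import *
st()
save('scene','g2.png',(270,200,120,110),5)"
```

```text
t 5.62 p [ 500.5 -188.7   28.7] yaw_y 89.99 tilt [ 0.09 -0.01] F [-0.4 -0.   0.2] M [ 0.03  0.01 -0.  ] op 85.0 q7 120.1
```

View pics/g2.png

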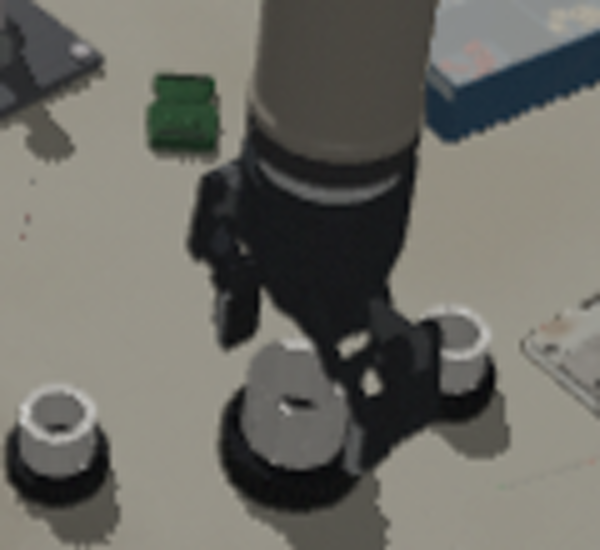

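Emit:
{"method": "send_rows", "body": {"motion": [{"slide": [0, 0, 0], "twist": [0, 0, 0], "gripper": 62}, {"slide": [0, 0, 0], "twist": [0, 0, 0], "gripper": 58}, {"slide": [0, 0, 0], "twist": [0, 0, 0], "gripper": 54}, {"slide": [0, 0, 0], "twist": [0, 0, 0], "gripper": 50}, {"slide": [0, 0, 0], "twist": [0, 0, 0], "gripper": 46}, {"slide": [0, 0, 0], "twist": [0, 0, 0], "gripper": 44}, {"slide": [0, 0, 0], "twist": [0, 0, 0], "gripper": 44}, {"slide": [0, 0, 0], "twist": [0, 0, 0], "gripper": 44}], "grip_force": 40}}

```text
clock: 6.68
tool_pos: [499.9, -188.6, 28.2]
ee_rot: [[-1.0, 0.0, 0.0], [0.0, 1.0, 0.0], [-0.0, 0.0, -1.0]]
force: [-1.1, 1.4, 5.9]
opening: 49.9
```

```bash
python3 -c "
from h import *
st()
save('scene','g3.png',(270,200,120,110),5)"
```

```text
t 6.67 p [ 499.9 -188.6   28.2] yaw_y 89.99 tilt [0.01 0.01] F [-1.1  1.4  5.9] M [-0.01  0.31 -0.  ] op 49.9 q7 120.1
```

View pics/g3.png

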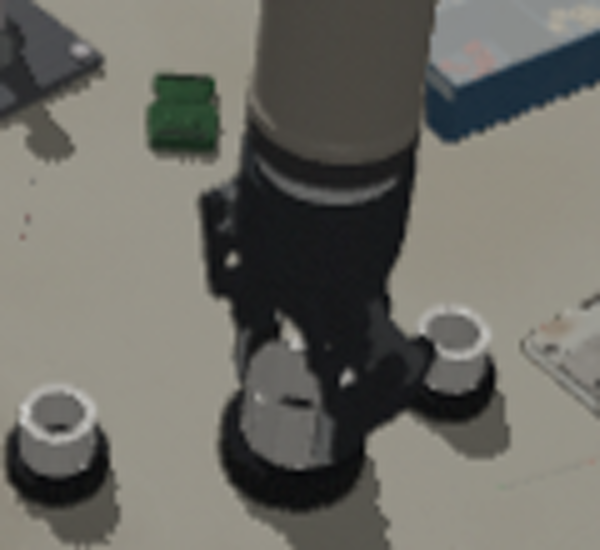

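Emit:
{"method": "send_rows", "body": {"motion": [{"slide": [0, 0, -0.03], "twist": [0, 0, 0], "gripper": 44}, {"slide": [0, 0, -0.08], "twist": [0, 0, 0], "gripper": 44}, {"slide": [0, 0, -0.1], "twist": [0, 0, 0], "gripper": 44}, {"slide": [0, 0, -0.08], "twist": [0, 0, 0], "gripper": 44}, {"slide": [0.01, 0.05, 0], "twist": [0, 0, 0], "gripper": 44}, {"slide": [0.01, 0.1, 0], "twist": [0, 0, 0], "gripper": 44}, {"slide": [0.01, 0.1, 0], "twist": [0, 0, 0], "gripper": 44}, {"slide": [0.01, 0.1, 0], "twist": [0, 0, 0], "gripper": 44}, {"slide": [0.01, 0.1, 0], "twist": [0, 0, 0], "gripper": 44}, {"slide": [0.01, 0.1, 0], "twist": [0, 0, 0], "gripper": 44}, {"slide": [0.01, 0.1, 0], "twist": [0, 0, 0], "gripper": 44}, {"slide": [0.002, 0.09, 0], "twist": [0, 0, 0], "gripper": 44}, {"slide": [0, 0.06, 0], "twist": [0, 0, 0], "gripper": 44}, {"slide": [0, 0.026, 0], "twist": [0, 0, 0], "gripper": 44}, {"slide": [0, 0, 0], "twist": [0, 0, 0], "gripper": 44}, {"slide": [0, 0, 0], "twist": [0, 0, 0], "gripper": 44}, {"slide": [0, 0, 0], "twist": [0, 0, 0], "gripper": 44}], "grip_force": 50}}

```text
clock: 8.85
tool_pos: [471.2, 140.6, 143.9]
ee_rot: [[-1.0, 0.002, -0.0], [0.002, 1.0, -0.0], [0.0, -0.0, -1.0]]
force: [-0.3, -0.0, -2.3]
opening: 50.1
```

Run:
```python
from h import *
o=st(); p=o["tool_pos"]
print(proj("scene",(471.3,142,79)),proj("top",(471.3,142,79)))
o=[]
for n,box in (("top",(205,205,60,65)),("scene",(215,145,65,75))):
    im=get_image(n);l,t,w,h=box;s=7;c=cv2.resize(im[t:t+h,l:l+w],None,fx=s,fy=s,interpolation=cv2.INTER_CUBIC)[:,:,::-1].copy()
    d=(p[0],p[1]);u=p[2]-28
    for z,r in ((0+u,35.5),(22+u,35.5),(58+u,25.4)):
        pts=[(proj(n,(d[0]+r*np.cos(a),d[1]+r*np.sin(a),z))-(l,t)+.5)*s for a in np.linspace(0,6.283,60)]
        cv2.polylines(c,[np.int32(pts)],True,(0,0,255),1)
    cv2.imwrite("pics/h_%s.png"%n,c)
```

```text
t 8.85 p [471.2 140.6 143.9] yaw_y 89.87 tilt [-0.   -0.02] F [-0.3 -0.  -2.3] M [ 0.02 -0.02 -0.01] op 50.1 q7 72.4
[245.32085954 200.74173866] [236.24372554 241.29746031]
```

View pics/h_top.png

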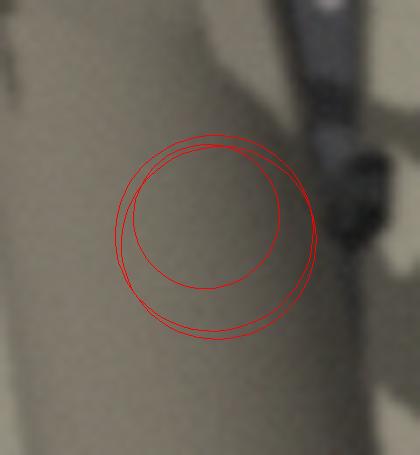

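View pics/h_scene.png

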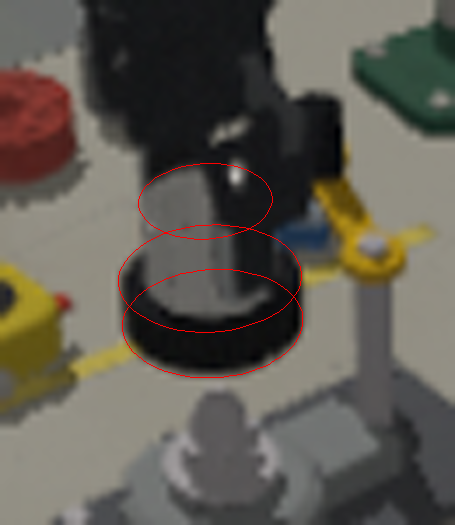

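Emit:
{"method": "send_rows", "body": {"motion": [{"slide": [0, 0, 0.05], "twist": [0, 0, 0], "gripper": 44}, {"slide": [0, 0, 0.03], "twist": [0, 0, 0], "gripper": 44}, {"slide": [0, 0, 0.015], "twist": [0, 0, 0], "gripper": 44}, {"slide": [0, 0, 0.015], "twist": [0, 0, 0], "gripper": 44}, {"slide": [0, 0, 0.0125], "twist": [0, 0, 0], "gripper": 44}, {"slide": [0, 0, 0], "twist": [0, 0, 0], "gripper": 44}, {"slide": [0, 0, 0], "twist": [0, 0, 0], "gripper": 44}]}}

```text
clock: 9.82
tool_pos: [471.4, 142.0, 95.2]
ee_rot: [[-1.0, 0.0, 0.001], [0.0, 1.0, 0.0], [-0.001, 0.0, -1.0]]
force: [-0.2, -0.2, -1.3]
opening: 49.6
```

```bash
python3 -c "
from h import *
st()
save('scene','i1.png',(215,145,75,85),7)"
```

```text
t 9.82 p [471.4 142.   95.2] yaw_y 89.99 tilt [0.03 0.02] F [-0.2 -0.2 -1.3] M [0.01 0.03 0.03] op 49.6 q7 73.9
```

View pics/i1.png

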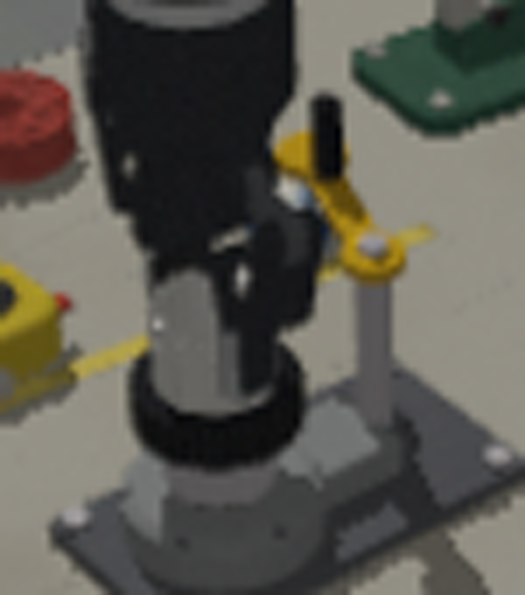

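Emit:
{"method": "send_rows", "body": {"motion": [{"slide": [0, 0, 0.005], "twist": [0, 0, 0], "gripper": 44}, {"slide": [0, 0, 0.005], "twist": [0, 0, 0], "gripper": 44}, {"slide": [0, 0, 0.005], "twist": [0, 0, 0], "gripper": 44}, {"slide": [0, 0, 0.005], "twist": [0, 0, 0], "gripper": 44}, {"slide": [0, 0, 0], "twist": [0, 0, 0], "gripper": 44}, {"slide": [0, 0, 0], "twist": [0, 0, 0], "gripper": 44}]}}

```text
clock: 10.62
tool_pos: [471.2, 141.9, 87.2]
ee_rot: [[-1.0, 0.0, 0.0], [0.0, 1.0, 0.0], [-0.0, 0.0, -1.0]]
force: [-1.4, 0.1, 2.0]
opening: 50.1
```

```bash
python3 -c "
from h import *
st()"
```

```text
t 10.62 p [471.2 141.9  87.2] yaw_y 89.99 tilt [0.01 0.01] F [-1.4  0.1  2. ] M [-0.1   0.25  0.04] op 50.1 q7 74.2
```

Emit:
{"method": "send_rows", "body": {"motion": [{"slide": [0, 0, 0.0025], "twist": [0, 0, 0], "gripper": 44}, {"slide": [0, 0, 0], "twist": [0, 0, -0.0667], "gripper": 44}, {"slide": [0, 0, 0], "twist": [0, 0, -0.0667], "gripper": 44}, {"slide": [0, 0, 0], "twist": [0, 0, -0.0667], "gripper": 44}, {"slide": [0, 0, 0], "twist": [0, 0, -0.0667], "gripper": 44}, {"slide": [0, 0, 0], "twist": [0, 0, 0], "gripper": 44}]}}

```text
clock: 11.38
tool_pos: [471.8, 142.1, 86.3]
ee_rot: [[-0.978, -0.207, 0.001], [-0.207, 0.978, 0.001], [-0.002, 0.0, -1.0]]
force: [0.1, -0.0, 3.0]
opening: 49.8
```

```bash
python3 -c "
from h import *
st()"
```

```text
t 11.38 p [471.8 142.1  86.3] yaw_y 101.96 tilt [0.08 0.04] F [ 0.1 -0.   3. ] M [-0.04  0.03  0.03] op 49.8 q7 85.3
```

Emit:
{"method": "send_rows", "body": {"motion": [{"slide": [0, 0, 0], "twist": [0, 0, -0.0667], "gripper": 44}, {"slide": [0, 0, 0], "twist": [0, 0, -0.0667], "gripper": 44}, {"slide": [0, 0, 0], "twist": [0, 0, -0.0667], "gripper": 44}, {"slide": [0, 0, 0], "twist": [0, 0, -0.0667], "gripper": 44}, {"slide": [0, 0, 0], "twist": [0, 0, 0], "gripper": 44}]}}

```text
clock: 12.0
tool_pos: [471.8, 142.3, 86.2]
ee_rot: [[-0.914, -0.406, 0.001], [-0.406, 0.914, 0.001], [-0.002, 0.0, -1.0]]
force: [0.9, 0.1, 1.9]
opening: 49.6
```

```bash
python3 -c "
from h import *
st()"
```

```text
t 12.0 p [471.8 142.3  86.2] yaw_y 113.93 tilt [0.08 0.05] F [0.9 0.1 1.9] M [ 0.09 -0.04 -0.07] op 49.6 q7 96.3
```

Emit:
{"method": "send_rows", "body": {"motion": [{"slide": [0, 0, 0.0025], "twist": [0, 0, -0.0667], "gripper": 44}, {"slide": [0, 0, 0], "twist": [0, 0, -0.0667], "gripper": 44}, {"slide": [0, 0, 0], "twist": [0, 0, -0.0667], "gripper": 44}, {"slide": [0, 0, 0], "twist": [0, 0, -0.0667], "gripper": 44}, {"slide": [0, 0, 0], "twist": [0, 0, 0], "gripper": 44}]}}

```text
clock: 12.62
tool_pos: [470.6, 141.6, 84.3]
ee_rot: [[-0.81, -0.587, -0.001], [-0.587, 0.81, -0.0], [0.001, 0.0, -1.0]]
force: [0.7, -0.6, -2.8]
opening: 50.2
```

```bash
python3 -c "
from h import *
st()"
```

```text
t 12.62 p [470.6 141.6  84.3] yaw_y 125.91 tilt [-0.05 -0.03] F [ 0.7 -0.6 -2.8] M [-0.07 -0.08 -0.01] op 50.2 q7 107.4
```

Emit:
{"method": "send_rows", "body": {"motion": [{"slide": [0, 0, 0.0025], "twist": [0, 0, 0], "gripper": 44}, {"slide": [0, 0, 0.0025], "twist": [0, 0, 0], "gripper": 44}, {"slide": [0, 0, 0.0025], "twist": [0, 0, 0], "gripper": 44}, {"slide": [0, 0, 0], "twist": [0, 0, 0], "gripper": 44}, {"slide": [0, 0, 0], "twist": [0, 0, 0], "gripper": 44}]}}

```text
clock: 13.25
tool_pos: [471.1, 141.9, 81.9]
ee_rot: [[-0.809, -0.588, 0.0], [-0.588, 0.809, 0.0], [-0.0, 0.0, -1.0]]
force: [-0.0, -0.0, -1.9]
opening: 49.7
```

```bash
python3 -c "
from h import *
st()"
```

```text
t 13.25 p [471.1 141.9  81.9] yaw_y 126.0 tilt [0.   0.01] F [-0.  -0.  -1.9] M [0.04 0.02 0.  ] op 49.7 q7 107.5
```

Emit:
{"method": "send_rows", "body": {"motion": [{"slide": [0, 0, 0.005], "twist": [0, 0, 0], "gripper": 44}, {"slide": [0, 0, 0.005], "twist": [0, 0, 0], "gripper": 44}, {"slide": [0, 0, 0.005], "twist": [0, 0, 0], "gripper": 44}, {"slide": [0, 0, 0.005], "twist": [0, 0, 0], "gripper": 44}, {"slide": [0, 0, 0.0025], "twist": [0, 0, 0], "gripper": 44}, {"slide": [0, 0, 0], "twist": [0, 0, 0], "gripper": 44}, {"slide": [0, 0, 0], "twist": [0, 0, 0], "gripper": 44}]}}

```text
clock: 14.12
tool_pos: [471.1, 141.9, 73.1]
ee_rot: [[-0.809, -0.588, -0.0], [-0.588, 0.809, 0.0], [-0.0, 0.0, -1.0]]
force: [-1.1, -0.9, 2.5]
opening: 50.1
```

```bash
python3 -c "
from h import *
st()"
```

```text
t 14.12 p [471.1 141.9  73.1] yaw_y 126.0 tilt [-0.    0.01] F [-1.1 -0.9  2.5] M [-0.14  0.29 -0.03] op 50.1 q7 107.7
```

Emit:
{"method": "send_rows", "body": {"motion": [{"slide": [0, 0, 0.0025], "twist": [0, 0, 0], "gripper": 44}, {"slide": [0, 0, 0.0025], "twist": [0, 0, 0], "gripper": 44}, {"slide": [0, 0, 0.0025], "twist": [0, 0, 0], "gripper": 44}, {"slide": [0, 0, 0], "twist": [0, 0, 0], "gripper": 44}, {"slide": [0, 0, 0], "twist": [0, 0, 0], "gripper": 44}]}}

```text
clock: 14.75
tool_pos: [471.1, 141.9, 70.2]
ee_rot: [[-0.809, -0.588, -0.0], [-0.588, 0.809, 0.0], [-0.0, 0.0, -1.0]]
force: [-3.2, -0.9, 7.0]
opening: 49.6
```

```bash
python3 -c "
from h import *
st()
save('scene','i2.png',(215,145,75,85),7)"
```

```text
t 14.75 p [471.1 141.9  70.2] yaw_y 126.0 tilt [-0.    0.01] F [-3.2 -0.9  7. ] M [-0.18  0.55 -0.03] op 49.6 q7 107.8
```

View pics/i2.png

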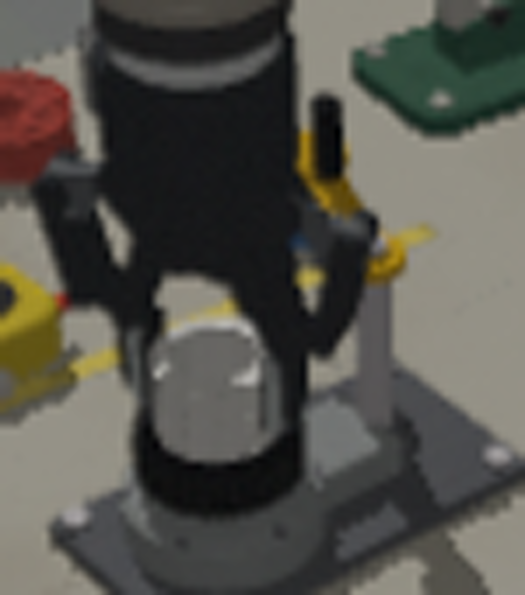

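Emit:
{"method": "send_rows", "body": {"motion": [{"slide": [0, 0, -0.0025], "twist": [0, 0, 0], "gripper": 44}, {"slide": [0, 0, -0.004], "twist": [0, 0, 0], "gripper": 44}, {"slide": [0, 0, 0], "twist": [0, 0, 0], "gripper": 44}, {"slide": [0, 0, 0], "twist": [0, 0, 0], "gripper": 55}, {"slide": [0, 0, 0], "twist": [0, 0, 0], "gripper": 65}, {"slide": [0, 0, 0], "twist": [0, 0, 0], "gripper": 75}, {"slide": [0, 0, 0], "twist": [0, 0, 0], "gripper": 80}, {"slide": [0, 0, 0], "twist": [0, 0, 0], "gripper": 80}, {"slide": [0, 0, -0.05], "twist": [0, 0, 0], "gripper": 80}, {"slide": [0, 0, -0.1], "twist": [0, 0, 0], "gripper": 80}, {"slide": [0, 0, -0.1], "twist": [0, 0, 0], "gripper": 80}, {"slide": [0, 0, -0.05], "twist": [0, 0, 0], "gripper": 80}, {"slide": [0, 0, 0], "twist": [0, 0, 0], "gripper": 80}]}}

```text
clock: 16.42
tool_pos: [472.3, 142.3, 194.0]
ee_rot: [[-0.809, -0.588, 0.004], [-0.588, 0.809, 0.002], [-0.004, -0.001, -1.0]]
force: [0.3, 0.4, 0.3]
opening: 79.7
```

Run:
```python
from h import *
st()
save('scene','j1.png',(205,130,90,100),6)
n="scene";im=get_image(n);l,t,w,h=(205,130,90,100);s=6;c=cv2.resize(im[t:t+h,l:l+w],None,fx=s,fy=s,interpolation=cv2.INTER_CUBIC)[:,:,::-1].copy()
d=(471.2,142);u=45
for z,r in ((0+u,35.5),(22+u,35.5),(58+u,25.4)):
        pts=[(proj(n,(d[0]+r*np.cos(a),d[1]+r*np.sin(a),z))-(l,t)+.5)*s for a in np.linspace(0,6.283,60)]
        cv2.polylines(c,[np.int32(pts)],True,(0,0,255),1)
cv2.imwrite("pics/j1.png",c)
for n in ("scene","top"):
  print([(np.round(r["uv"],1).tolist(),round(r["score"],2)) for r in mark_of(n,"keeper_pin")],[(np.round(r["uv"],1).tolist(),round(r["score"],2)) for r in mark_of(n,"keeper_hinge")])
```

```text
t 16.43 p [472.3 142.3 194. ] yaw_y 126.01 tilt [0.21 0.1 ] F [0.3 0.4 0.3] M [-0.06  0.02  0.04] op 79.7 q7 105.9
[([260.0, 167.0], 0.5)] [([269.1, 179.2], 0.72)]
[] []
```

View pics/j1.png

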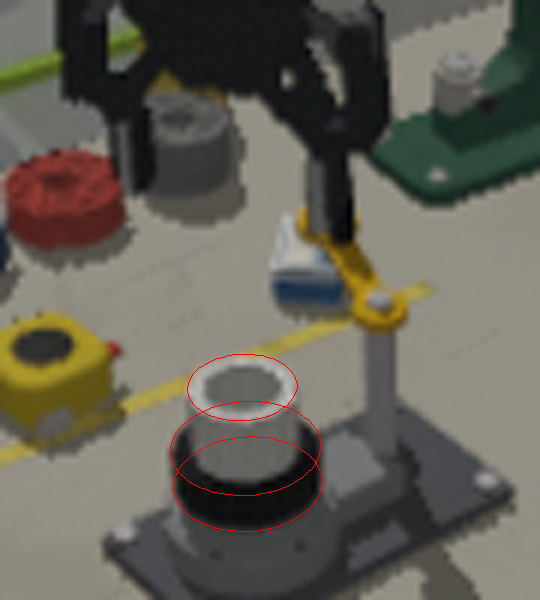

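Emit:
{"method": "send_rows", "body": {"motion": [{"slide": [0, 0, 0], "twist": [0, 0, 0.2231], "gripper": 28}, {"slide": [0, 0, 0], "twist": [0, 0, 0.2231], "gripper": 28}, {"slide": [0, 0, 0], "twist": [0, 0, 0.2231], "gripper": 28}, {"slide": [0, 0, 0], "twist": [0, 0, 0.2231], "gripper": 28}, {"slide": [0, 0, 0], "twist": [0, 0, 0.2231], "gripper": 28}, {"slide": [0, 0, 0], "twist": [0, 0, 0.2231], "gripper": 28}, {"slide": [0, 0, 0], "twist": [0, 0, 0.2231], "gripper": 28}, {"slide": [0, 0, 0], "twist": [0, 0, 0.2231], "gripper": 28}, {"slide": [0, 0, 0], "twist": [0, 0, 0.2231], "gripper": 28}, {"slide": [0, 0, 0], "twist": [0, 0, 0.2231], "gripper": 28}, {"slide": [0, 0, 0], "twist": [0, 0, 0.2231], "gripper": 28}, {"slide": [0, 0, 0], "twist": [0, 0, 0.2231], "gripper": 28}, {"slide": [0, 0, 0], "twist": [0, 0, 0.2231], "gripper": 28}, {"slide": [0, 0, 0], "twist": [0, 0, 0.2231], "gripper": 28}, {"slide": [0, 0, 0], "twist": [0, 0, 0.2231], "gripper": 28}, {"slide": [0, 0, 0], "twist": [0, 0, 0], "gripper": 28}, {"slide": [0, 0, 0], "twist": [0, 0, 0], "gripper": 28}]}}

```text
clock: 18.85
tool_pos: [470.9, 141.9, 192.1]
ee_rot: [[0.414, 0.91, -0.001], [0.91, -0.414, -0.0], [-0.001, -0.0, -1.0]]
force: [-0.4, -0.5, -0.3]
opening: 27.8
```

Run:
```python
from h import *
np.set_printoptions(precision=2,suppress=True)
o=st();R=np.array(o["ee_rot"])
im=get_image("scene")
n="scene"
l,t,w,h=(235,145,60,55);s=12;c=cv2.resize(im[t:t+h,l:l+w],None,fx=s,fy=s,interpolation=cv2.INTER_CUBIC)[:,:,::-1].copy()
H=np.array([550.9,149.5])
for yaw in (60.4,65.4,70.4):
    P=H+58*np.array([np.cos(np.radians(yaw)),np.sin(np.radians(yaw))])
    a,b=[(proj(n,(*P,z))-(l,t)+.5)*s for z in (115,153)]
    cv2.line(c,tuple(np.int32(a).tolist()),tuple(np.int32(b).tolist()),(0,0,255) if yaw==65.4 else (255,0,255),1)
a,b=[(proj(n,(*H,z))-(l,t)+.5)*s for z in (45,111)]
cv2.line(c,tuple(np.int32(a).tolist()),tuple(np.int32(b).tolist()),(0,0,255),1)
cv2.imwrite("pics/k1.png",c)
P=H+58*np.array([np.cos(np.radians(65.4)),np.sin(np.radians(65.4))]);print(P)
d=np.array([*P,0])-np.array([471.2,141.9,0]);print("tool share",(R.T@d)/400)
```

```text
t 18.85 p [470.9 141.9 192.1] yaw_y -24.44 tilt [-0.03 -0.02] F [-0.4 -0.5 -0.3] M [-0.02 -0.01 -0.04] op 27.8 q7 -41.7
[575.04 202.24]
tool share [ 0.24  0.17 -0.  ]
```

View pics/k1.png

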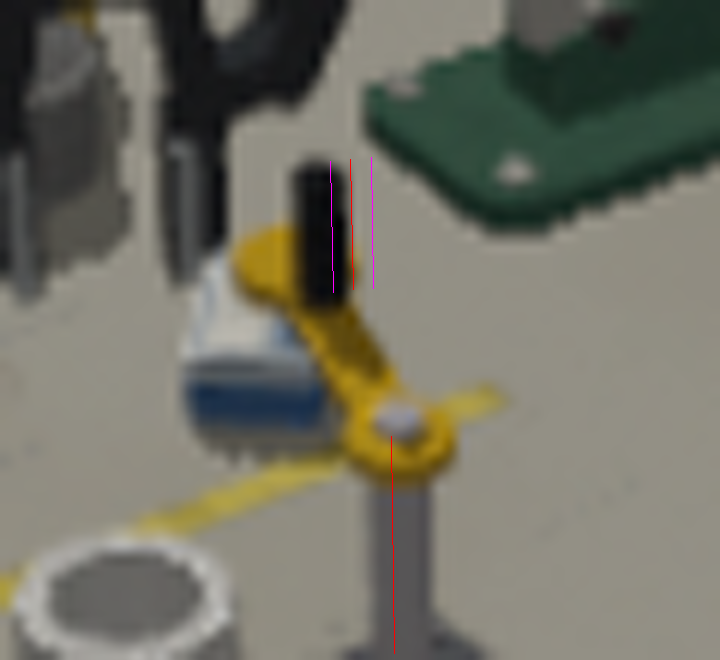

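Run:
```python
from h import *
np.set_printoptions(precision=1,suppress=True)
T="top"
f=lambda x,y:(160+x/3.3-.35,170+y/3.3-.35)
a,b,c=[at_z(T,f(*p),12) for p in ((305,112),(307,305),(211,306))]
print(a,b,c); v=a-b;print("yaw",np.degrees(np.arctan2(v[1],v[0]))); v=c-b;print(np.degrees(np.arctan2(v[1],v[0]))-90)
e=[at_z(T,f(*p),10) for p in ((201,103),(203,318),(322,103),(322,316))];print(*e)
for i,j in((0,1),(2,3)):
    v=e[i]-e[j];print(np.degrees(np.arctan2(v[1],v[0])))
print("knob",at_z(T,f(249,127),118)); print("arm end",at_z(T,f(151,100),115),"pin top",at_z(T,f(176,97),150))
# scene pin / knob from k1 crop
g=lambda x,y:(235+x/12-.46,145+y/12-.46)
S="scene"
print("pin bot",at_z(S,g(323,300),115),"pin top",at_z(S,g(319,165),153),"knob",at_z(S,g(399,420),118))
```

```text
[590.1 109.3  12. ] [426.   99.2  12. ] [421.8 178.6  12. ]
yaw 3.541298192902114
3.04135376885111
[594.6 198.4  10. ] [411.8 184.8  10. ] [599.1  95.4  10. ] [417.7  86.4  10. ]
4.235539903797752
2.839879089883323
knob [551.6 146.8 118. ]
arm end [570.7 225.4 115. ] pin top [565.6 201.2 150. ]
pin bot [566.3 202.4 115. ] pin top [567.2 204.2 153. ] knob [550.8 145.7 118. ]
```

Run:
```python
from h import *
R=np.array(get_obs()["ee_rot"])
print(R.T@np.array([566.3-471.2,202.3-141.9,0])/400)
```

```text
[ 2.35919404e-01  1.53844354e-01 -1.10022366e-04]
```

Emit:
{"method": "send_rows", "body": {"motion": [{"slide": [0.07, 0.045, 0], "twist": [0, 0, 0], "gripper": 36}, {"slide": [0.07, 0.045, 0], "twist": [0, 0, 0], "gripper": 36}, {"slide": [0.06, 0.04, 0], "twist": [0, 0, 0], "gripper": 36}, {"slide": [0.036, 0.024, 0], "twist": [0, 0, -0.105], "gripper": 36}, {"slide": [0, 0, 0], "twist": [0, 0, -0.105], "gripper": 36}, {"slide": [0, 0, 0.04], "twist": [0, 0, 0], "gripper": 36}, {"slide": [0, 0, 0.03], "twist": [0, 0, 0], "gripper": 36}, {"slide": [0, 0, 0], "twist": [0, 0, 0], "gripper": 36}, {"slide": [0, 0, 0], "twist": [0, 0, 0], "gripper": 36}]}}

```text
clock: 20.02
tool_pos: [566.4, 202.1, 164.5]
ee_rot: [[0.261, 0.965, 0.0], [0.965, -0.261, 0.0], [0.0, 0.0, -1.0]]
force: [-0.2, -0.4, -0.7]
opening: 36.1
```

Run:
```python
from h import *
st(); save("scene","k2.png",(225,120,80,80),8)
```

```text
t 20.02 p [566.4 202.1 164.5] yaw_y -15.14 tilt [0.01 0.  ] F [-0.2 -0.4 -0.7] M [ 0.04 -0.04 -0.02] op 36.1 q7 -30.9
```

View pics/k2.png

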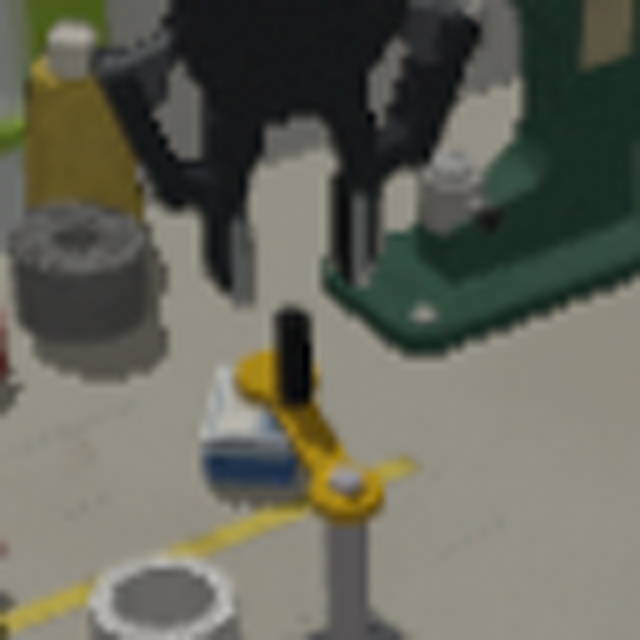

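Emit:
{"method": "send_rows", "body": {"motion": [{"slide": [0, 0, 0.03], "twist": [0, 0, 0], "gripper": 36}, {"slide": [0, 0, 0.03], "twist": [0, 0, 0], "gripper": 36}, {"slide": [0, 0, 0.03], "twist": [0, 0, 0], "gripper": 36}, {"slide": [0, 0, 0.01], "twist": [0, 0, 0], "gripper": 36}, {"slide": [0, 0, 0], "twist": [0, 0, 0], "gripper": 24}, {"slide": [0, 0, 0], "twist": [0, 0, 0], "gripper": 24}, {"slide": [0, 0, 0], "twist": [0, 0, 0], "gripper": 24}], "grip_force": 20}}

```text
clock: 20.95
tool_pos: [566.8, 202.2, 125.0]
ee_rot: [[0.261, 0.965, 0.001], [0.965, -0.261, 0.0], [0.001, 0.001, -1.0]]
force: [-0.2, -0.4, -0.4]
opening: 24.0
```

Run:
```python
from h import *
st(); save("scene","k3.png",(225,120,80,80),8)
```

```text
t 20.95 p [566.8 202.2 125. ] yaw_y -15.14 tilt [0.05 0.03] F [-0.2 -0.4 -0.4] M [0.01 0.03 0.01] op 24.0 q7 -29.9
```

View pics/k3.png

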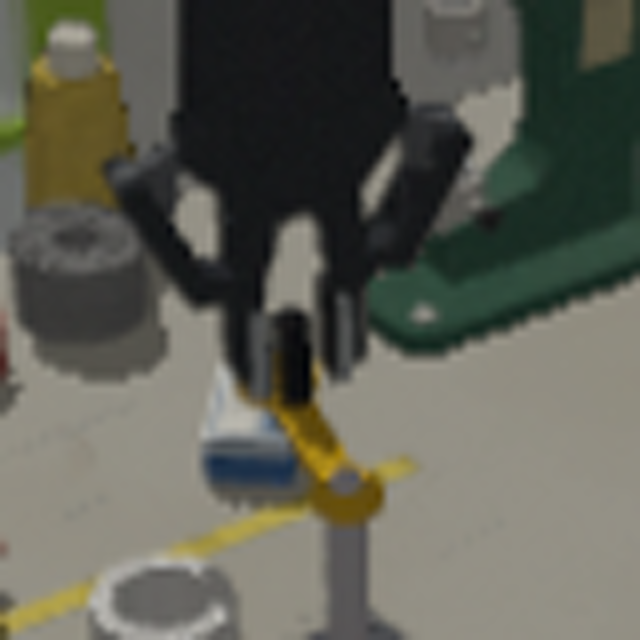

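Emit:
{"method": "send_rows", "body": {"motion": [{"slide": [-0.0008, -0.01515, 0], "twist": [0, 0, -0.13333], "gripper": 24}, {"slide": [-0.0008, -0.01515, 0], "twist": [0, 0, -0.13333], "gripper": 24}, {"slide": [-0.0008, -0.01515, 0], "twist": [0, 0, -0.13333], "gripper": 24}, {"slide": [-0.0008, -0.01515, 0], "twist": [0, 0, -0.13333], "gripper": 24}, {"slide": [-0.0008, -0.01515, 0], "twist": [0, 0, -0.13333], "gripper": 24}, {"slide": [-0.0008, -0.01515, 0], "twist": [0, 0, -0.13333], "gripper": 24}, {"slide": [-0.0008, -0.01515, 0], "twist": [0, 0, -0.13333], "gripper": 24}, {"slide": [-0.0008, -0.01515, 0], "twist": [0, 0, -0.13333], "gripper": 24}, {"slide": [0, 0, 0], "twist": [0, 0, 0], "gripper": 24}]}}

```text
clock: 22.12
tool_pos: [519.8, 194.6, 124.9]
ee_rot: [[-0.541, 0.841, 0.0], [0.841, 0.541, 0.001], [0.0, 0.001, -1.0]]
force: [-0.8, 0.8, -1.1]
opening: 23.9
```

Run:
```python
from h import *
st(); save("scene","k4.png",(215,120,80,80),8)
```

```text
t 22.12 p [519.8 194.6 124.9] yaw_y 32.77 tilt [0.03 0.03] F [-0.8  0.8 -1.1] M [ 0.01 -0.01 -0.02] op 23.9 q7 11.8
```

View pics/k4.png

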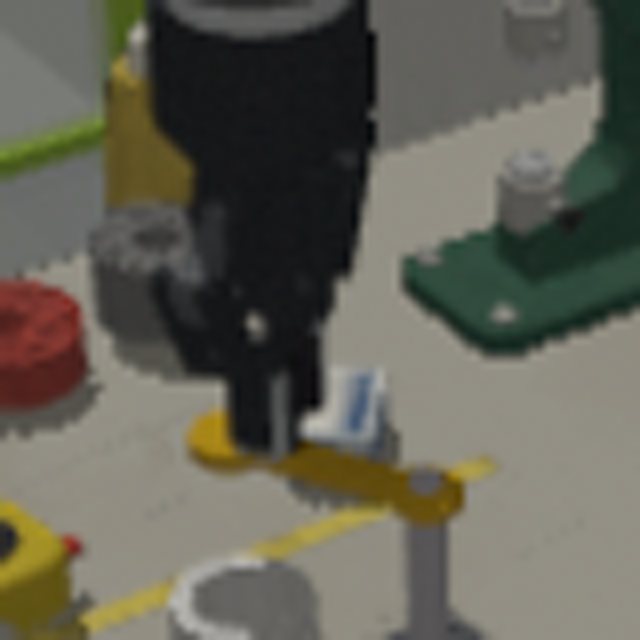

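Emit:
{"method": "send_rows", "body": {"motion": [{"slide": [-0.0008, -0.01515, 0], "twist": [0, 0, -0.13333], "gripper": 24}, {"slide": [-0.0008, -0.01515, 0], "twist": [0, 0, -0.13333], "gripper": 24}, {"slide": [-0.0008, -0.01515, 0], "twist": [0, 0, -0.13333], "gripper": 24}, {"slide": [-0.0008, -0.01515, 0], "twist": [0, 0, -0.13333], "gripper": 24}, {"slide": [-0.0008, -0.01515, 0], "twist": [0, 0, -0.13333], "gripper": 24}, {"slide": [-0.0008, -0.01515, 0], "twist": [0, 0, -0.13333], "gripper": 24}, {"slide": [-0.0008, -0.01515, 0], "twist": [0, 0, -0.13333], "gripper": 24}, {"slide": [-0.0008, -0.01515, 0], "twist": [0, 0, -0.13333], "gripper": 24}, {"slide": [-0.0008, -0.01515, 0], "twist": [0, 0, -0.13333], "gripper": 24}, {"slide": [0, 0, 0], "twist": [0, 0, 0], "gripper": 24}]}}

```text
clock: 23.42
tool_pos: [493.7, 149.0, 124.7]
ee_rot: [[-0.998, 0.058, 0.0], [0.058, 0.998, 0.0], [-0.0, 0.0, -1.0]]
force: [0.7, 0.3, 0.2]
opening: 24.0
```

Run:
```python
from h import *
st(); save("scene","k5.png",(205,120,80,80),8)
```

```text
t 23.43 p [493.7 149.  124.7] yaw_y 86.69 tilt [0.01 0.01] F [0.7 0.3 0.2] M [-0.01 -0.03  0.02] op 24.0 q7 65.7
```

View pics/k5.png

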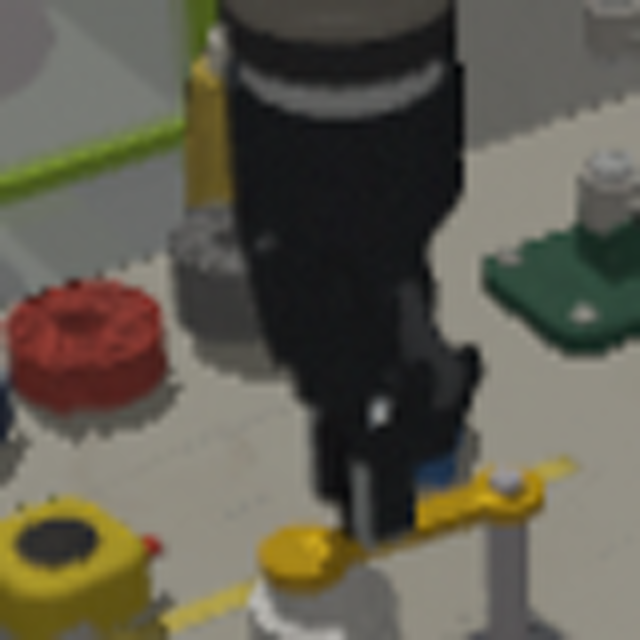

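Emit:
{"method": "send_rows", "body": {"motion": [{"slide": [0, -0.005, 0], "twist": [0, 0, -0.04], "gripper": 24}, {"slide": [0, -0.005, 0], "twist": [0, 0, -0.04], "gripper": 24}, {"slide": [0, -0.005, 0], "twist": [0, 0, -0.04], "gripper": 24}, {"slide": [0, -0.005, 0], "twist": [0, 0, -0.04], "gripper": 24}, {"slide": [0, 0, 0], "twist": [0, 0, 0], "gripper": 24}]}}

```text
clock: 24.1
tool_pos: [493.2, 140.9, 124.5]
ee_rot: [[-0.997, -0.071, -0.0], [-0.071, 0.997, -0.0], [0.0, -0.0, -1.0]]
force: [-0.1, 0.4, -0.2]
opening: 24.3
```

Emit:
{"method": "send_rows", "body": {"motion": [{"slide": [0, -0.0025, 0], "twist": [0, 0, 0], "gripper": 24}, {"slide": [0, -0.0025, 0], "twist": [0, 0, 0], "gripper": 24}, {"slide": [0, 0, 0], "twist": [0, 0, 0], "gripper": 24}]}}

```text
clock: 24.48
tool_pos: [493.3, 139.2, 124.4]
ee_rot: [[-0.997, -0.071, -0.0], [-0.071, 0.997, -0.0], [0.0, -0.0, -1.0]]
force: [-0.4, -0.1, -0.2]
opening: 23.9
```

Emit:
{"method": "send_rows", "body": {"motion": [{"slide": [0, -0.0025, 0], "twist": [0, 0, 0], "gripper": 24}, {"slide": [0, 0, 0], "twist": [0, 0, 0], "gripper": 24}]}}

```text
clock: 24.72
tool_pos: [493.3, 138.4, 124.5]
ee_rot: [[-0.997, -0.071, -0.0], [-0.071, 0.997, 0.0], [0.0, 0.0, -1.0]]
force: [-1.2, 1.0, 0.6]
opening: 24.1
```

Emit:
{"method": "send_rows", "body": {"motion": [{"slide": [0, -0.0025, 0], "twist": [0, 0, 0], "gripper": 24}, {"slide": [0, 0, 0], "twist": [0, 0, 0], "gripper": 24}]}}

```text
clock: 24.98
tool_pos: [493.3, 138.3, 124.4]
ee_rot: [[-0.997, -0.072, -0.0], [-0.072, 0.997, 0.001], [0.0, 0.001, -1.0]]
force: [-1.0, 4.1, -0.6]
opening: 24.2
```

Run:
```python
from h import *
st(); save("scene","k6.png",(205,120,80,80),8)
```

```text
t 24.98 p [493.3 138.3 124.4] yaw_y 94.1 tilt [-0.02  0.07] F [-1.   4.1 -0.6] M [0.84 0.31 0.04] op 24.2 q7 74.0
```

View pics/k6.png

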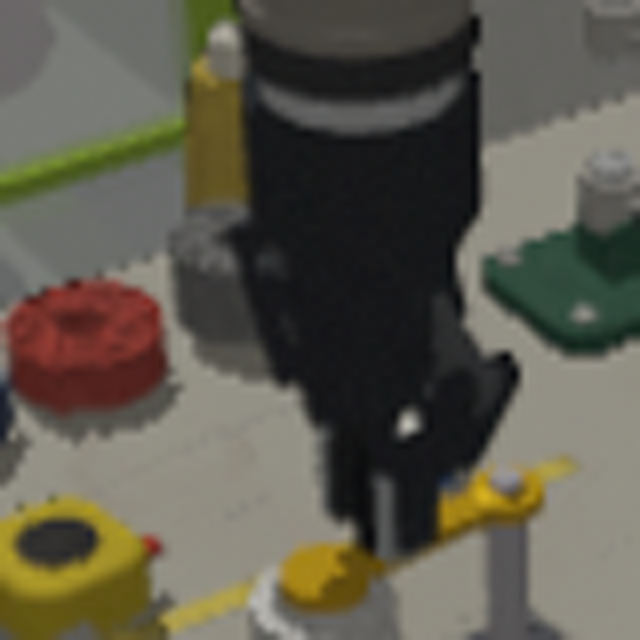

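Emit:
{"method": "send_rows", "body": {"motion": [{"slide": [0, -0.003, 0], "twist": [0, 0, 0], "gripper": 24}, {"slide": [0, 0, 0], "twist": [0, 0, 0], "gripper": 24}, {"slide": [0, 0, 0], "twist": [0, 0, 0], "gripper": 24}]}}

```text
clock: 25.4
tool_pos: [493.3, 138.2, 124.4]
ee_rot: [[-0.997, -0.072, -0.0], [-0.072, 0.997, 0.003], [-0.0, 0.003, -1.0]]
force: [-1.9, 6.2, -0.5]
opening: 24.2
```

Run:
```python
from h import *
st()
```

```text
t 25.4 p [493.3 138.2 124.4] yaw_y 94.14 tilt [-0.01  0.14] F [-1.9  6.2 -0.5] M [1.37 0.32 0.09] op 24.2 q7 74.1
```

Emit:
{"method": "send_rows", "body": {"motion": [{"slide": [0, 0.005, 0], "twist": [0, 0, 0], "gripper": 24}, {"slide": [0, 0.005, 0], "twist": [0, 0, 0], "gripper": 28}, {"slide": [0, 0.006, 0], "twist": [0, 0, 0], "gripper": 34}, {"slide": [0, 0, 0], "twist": [0, 0, 0], "gripper": 36}, {"slide": [0, 0, 0], "twist": [0, 0, 0], "gripper": 36}, {"slide": [0, 0, -0.04], "twist": [0, 0, 0], "gripper": 36}, {"slide": [0, 0, -0.08], "twist": [0, 0, 0], "gripper": 36}, {"slide": [0, 0, -0.1], "twist": [0, 0, 0], "gripper": 36}, {"slide": [0, 0.1, -0.08], "twist": [0, 0, 0], "gripper": 36}, {"slide": [0, 0.12, 0], "twist": [0, 0, 0], "gripper": 36}, {"slide": [0, 0.12, 0], "twist": [0, 0, 0], "gripper": 36}, {"slide": [0, 0.12, 0], "twist": [0, 0, 0], "gripper": 36}, {"slide": [0, 0, 0], "twist": [0, 0, 0], "gripper": 36}, {"slide": [0, 0, 0], "twist": [0, 0, 0], "gripper": 36}]}}

```text
clock: 27.15
tool_pos: [480.6, 325.2, 245.1]
ee_rot: [[-0.998, -0.07, 0.001], [-0.07, 0.998, -0.001], [-0.001, -0.001, -1.0]]
force: [0.2, -0.7, 0.1]
opening: 36.0
```

Run:
```python
from h import *
st()
save("scene","z1.png",(170,130,160,120),5)
save("top","z2.png",(150,165,160,120),5)
```

```text
t 27.15 p [480.6 325.2 245.1] yaw_y 94.03 tilt [ 0.05 -0.03] F [ 0.2 -0.7  0.1] M [-0.03 -0.03 -0.04] op 36.0 q7 54.3
```

View pics/z1.png

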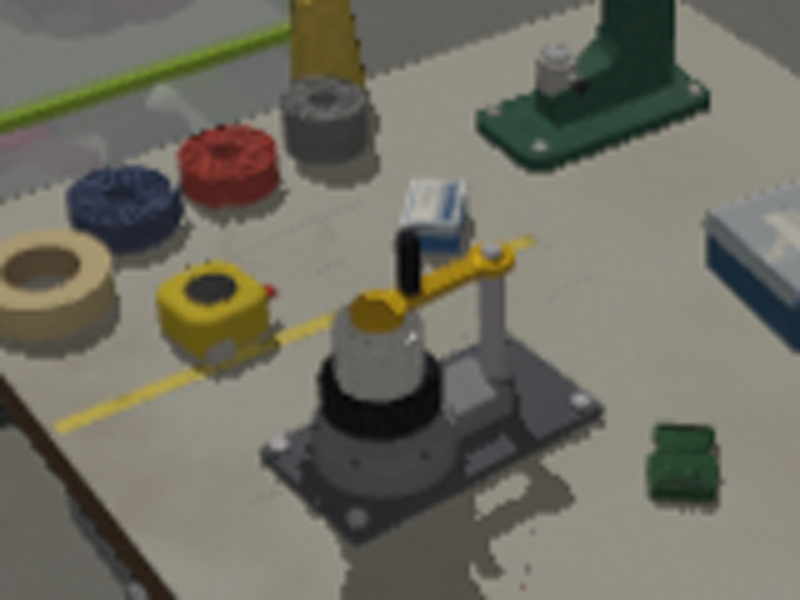

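View pics/z2.png

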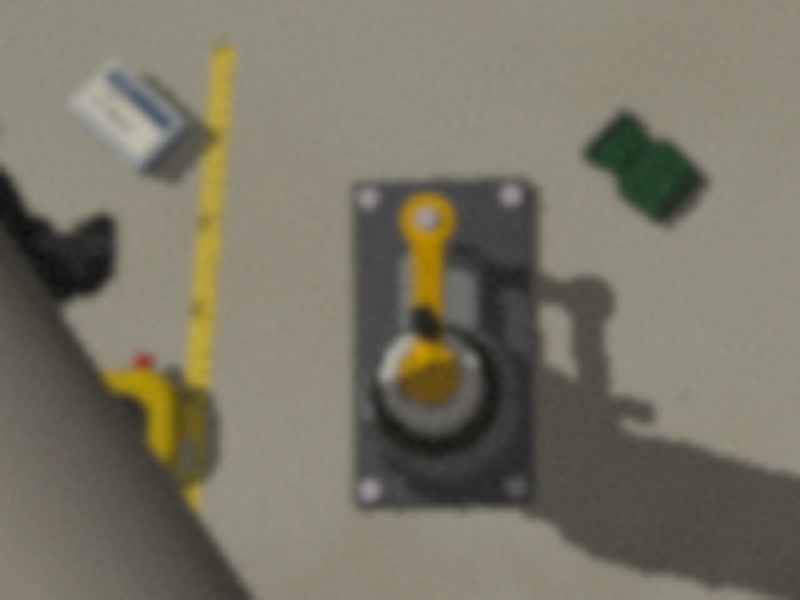

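The drum is home and the keeper arm is over it at its stop. The tape measure, buckle and needle box look undisturbed, and the robot is clear.

```bash
python3 -c "
from h import *
print(hand_in())"
```

```text
the job is handed in; nothing more can be done
None
```

The drum is on the splined shaft and fully home, the yellow keeper arm is swung over it to its end stop, and the job is handed in. It finished at about 27 s of the 72 s allowed.

- **Drum:** I picked the largest of the three look-alikes and gripped it on its flats. I set it on the shaft with about 4–7 N and turned it until the contact force vanished, which took one sweep of about 36° with no reversal. It then slid the remaining 14 mm freely and met the shoulder at the expected height. I pressed to about 9 N; no reading came near 35 N, though force was only read at the end of each move.
- **Keeper:** I guided the pin round between the half-open fingers. It stopped solidly within about 1 mm of the predicted place, at about 6 N, and then I let go. In the pictures it sat about 11° in from its swung-away position at the start, so I followed its measured position.
- **Last checks:** The final pictures show the drum seated under the keeper. The buckle and needle box are where they were. The tape measure shows fully in the scene camera but is partly hidden by the arm from above. The gripper was clear, with near-zero force.
- **Disagreement:** The keeper pin marks from the two cameras differed by about 15 mm, so I measured the pin from the pictures instead.

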